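Change over the work in the bench vise

ROBOT

A 7-joint arm with a two-finger parallel gripper is mounted at the origin on the work surface. World frame = base frame: x ahead of the robot, y to its left, z up, the work surface at z = 0. Lengths are in m, angles in rad, forces in N, time in s.
With the tool pointing down it reaches from about 0.35 to 0.9 m from the base axis. Payload 8.1 kg.
Tool frame: the origin (TCP) lies where the fingers leave the gripper's body, on its centre line; the fingertips stand 73 mm ahead of it and the grasp point (between the pads) lies 54 mm ahead of it; z points along the fingers, y is the line along which they close (so a half turn about z gives the same grasp; the last joint's range is limited). The gripper opens to 85 mm and grips with 20 to 120 N. Pads are 22 mm wide; open, the fingers measure 114 mm over their backs; the gripper's body (76 mm by 85 mm) begins 54 mm behind the grasp point. The pads swing forward as they close: fully open they stand 13 mm farther back than shut.
Start: joints at [1.139, 0.434, 0.025, 1.573, -0.012, 1.134, -0.075], TCP at [0.202, -0.592, 0.304] pointing down, gripper open.
Joint ranges: [-2.62, 2.62], [-0.44, 2.09], [-1.27, 1.32], [0.08, 2.57], [-1.32, 4.46], [0.12, 2], [-2.74, 2.74]. Speed limits (rad/s): [2.22, 2.22, 3.01, 3.01, 3.14, 3.14, 3.14].

INTERFACE

Orientations are given as [roll, pitch, yaw] about the fixed x, y, z axes, in that order (R = Rz(yaw) Ry(pitch) Rx(roll)).
In Python, from plant import ctrl, viewer gives the robot as it stands.
- The arm moves only by the tool servo_tool, never from a script. Its argument "moves" is one flat list of numbers, 5 for each row, row after row: the closure, from -1 (fully open) to 1 (shut), then the shift along the tool's x, y, z in mm, then the turn about the tool's z in degrees. In form: [hand, tx, ty, tz, turn, hand, tx, ty, tz, turn, ...]. A call has 1 to 20 rows; each row is the pose to reach, as a shift and turn from the pose commanded when the call began, along the tool's axes at that moment; what a row does not reach only later rows make up. A row lasts 1/8 s, in which the tool goes at most 62.5 mm and 10.7 degrees, less where a joint would pass 70% of its speed; a pose out of reach is approached as far as the arm can. A call with a gripper value outside its range is refused whole. The fingers move at their own pace and stop on an object; "grip_force" is the grip in N (left out, the last holds). Time passes only in rows, so rows that repeat a pose let the fingers close. It gives the time, the measured TCP pose, the force, the opening and the grip force at its end, in the units of the state.
- ctrl.state(): the state, without advancing time (a new reading comes with each control period).
- viewer.grab_frame(name): name is "scene" or "top" or "wrist"; returns a dict with "image" (420x560x3 uint8, blue, green, red), "range_z" (420x560 float32, m along the optical axis (not along the pixel's ray), 0 where there is no reading), "fx", "fy", "cx", "cy" (pixels), "position" and "orientation" of the camera in the world. Camera axes: x right, y down, z forward; pixel columns grow to the right and rows downward; lengths in m; the calibration is good to about 2 mm. The wrist camera is an equidistant fisheye: a pixel r from the principal point sees the ray r / f radians off the axis. A picture is of the moment at which its call begins.
- ctrl.hand_in(): hands the job in; it is judged then, once.
The state is a dict: "clock": time; "qpos": joint angles; "dq": joint speeds; "joint_torque": joint torques, N m; "eef_pos": TCP position; "ee_rot": TCP orientation; "ft_force": force on the tool from outside, world axes, zero at the start; "torque": the same for the moment, N m; "grip_width": opening from 0.0 (shut) to 1.0 (fully open); "grip_force": force on a finger pad.
Only numpy, scipy, OpenCV 4.12 (cv2) and the standard library are available. Lean on these libraries where they do the work, as an engineer would, in place of code of your own. Each camera call takes 0.05 s, during which the arm holds its last target. There are 200 camera calls.

TASK

The turned brass spindle standing in the red vise is finished and the square brass blank is next. Take the spindle out and park it on the cork pad, then stand the blank from the round dish between the open vise jaws, midway along them and square to them; then move the steel setting block from the wooden tray into the dish, and last put the spindle in the wooden tray. Work in that order, keep all three pieces upright, and leave the rotary tool, the oil bottle and the roll of tape where they are.

Things in the scene. Friction and masses are not known exactly. Their poses are not given: they have to be found in the camera images.
- spindle: Finished turned brass spindle, loose, standing upright, 70 mm tall: round foot 36 mm in diameter from 0 to 28 mm height, then a round neck 24 mm in diameter from 28 to 70 mm. About 0.4 kg (0.28 to 0.56). Origin at the centre of its underside, z up along its axis. At the start it stands in the vise.
- blank: Raw square brass bar, loose, standing on end: 30 x 30 mm, 75 mm tall, about 0.57 kg (0.4 to 0.8). Origin at the centre of its underside, x and y square to its side faces, z up. At the start it stands in the dish at any yaw.
- setblock: Steel setting block, loose, shaped like an upside-down T: foot 46 mm (x) by 40 mm (y), 15 mm thick; on its middle an upright web 22 mm thick (x) by 40 mm wide (y), its top 65 mm above the underside. About 0.55 kg (0.39 to 0.77). Origin at the centre of the underside, z up. At the start it stands in the wooden tray.
- vise: Small red bench vise, fixed to the bench, jaws parted by 50 mm along its x. Origin on the bench under the middle of the gap. Work stands in the gap on the flat steel slide, whose top is 45 mm above the bench (56 mm wide along y); the jaws are 70 mm long along y and their tops are 75 mm above the bench. Body 130 x 80 mm; the screw with its 100 mm T-bar sticks out to 90 mm along its -x, 32 mm high.
- tray: Square wooden tray, fixed: 76 x 76 mm outside, 64 x 64 mm inside, rim 22 mm high, inner floor 6 mm above the bench. Origin on the bench under its centre, x and y along its sides.
- dish: Round steel dish, fixed: 94 mm across the rim, 20 mm high, at least 80 mm across its flat inner floor, which is 6 mm above the bench. Origin on the bench under its centre.
- pad: Square cork pad, fixed, empty at the start: 90 x 90 mm, 4 mm thick. Origin on the bench under its centre, x and y along its sides. It is the free spot.
- grinder: Purple hand-held rotary tool lying on the bench, loose bystander: about 190 mm long along its x, 44 mm wide, 43 mm high. Origin on the underside near the middle.
- oil: White upright oil bottle with a black cap, loose bystander: 42 mm in diameter, 90 mm tall. Origin at the centre of its underside.
- tape: Roll of black tape lying flat, loose bystander: 84 mm outside, 64 mm inside diameter, 24 mm high. Origin at the centre of its underside.

How it is judged:
By the outcome, as a careful person would: the job done as asked, in the order asked, and still so for the second after the job is handed in, with the robot touching nothing.
It also fails if it takes over 120 s, if anything falls off the work surface, if the arm or the gripper's body presses on something with over 40 N, if the wrist force passes 120 N, or if a joint passes its speed limit or range.

## Working session

There is one attempt and no reset: what is moved stays moved. The work goes in short steps, Python scripts to look and compute and a tool call to move; the robot and the scene stay as the last step left them, time stands still between calls to the robot, and variables do not carry over. Pictures are saved under pics/ and viewed, at most 14 in all, crops included, and the job is handed in when it is done.

Besides the shell and the picture viewer there is one more tool, called after "Call:" by a JSON object that holds its "method" and its "body", one argument or row to a line. servo_tool: Moves the arm, as the interface text tells. Its arguments: {"type":"object","properties":{"moves":{"type":"array"},"grip_force":{"type":"number"}},"required":["moves"]}

```bash
ls; mkdir -p pics
python3 - <<'E'
from plant import ctrl, viewer
import cv2,numpy as np,pickle
s=ctrl.state(); print({k:np.round(v,3) for k,v in s.items()})
for n in("scene","top"):
    f=viewer.grab_frame(n); pickle.dump(f,open(n+'0.pkl','wb')); cv2.imwrite(f'pics/{n}0.png',f['image'])
    print(n,f['fx'],f['fy'],f['cx'],f['cy'],f['position'],f['orientation'])
E
```

```text
pics
{'clock': np.float64(0.0), 'qpos': array([ 1.139,  0.435,  0.025,  1.574, -0.012,  1.134, -0.075]), 'dq': array([ 0.   , -0.001,  0.001,  0.   , -0.001, -0.001,  0.001]), 'joint_torque': array([ 0.0000e+00, -6.7047e+01,  1.0260e+00, -3.1621e+01,  1.6000e-02,
        1.2000e-02, -0.0000e+00]), 'eef_pos': array([ 0.202, -0.591,  0.303]), 'ee_rot': array([-3.14 ,  0.   ,  0.329]), 'ft_force': array([1.022, 0.051, 0.428]), 'torque': array([-0.083, -0.062, -0.007]), 'grip_force': np.float64(0.0), 'grip_width': np.float64(1.002)}
scene 464.19049162440155 464.19049162440155 269.14603471969997 211.01372101739878 [0.91491838 0.51431549 0.71450504] [-2.38138859  0.012177    2.45147798]
top 502.78856267745414 502.78856267745414 279.7000987632986 212.02724820562116 [0.44415291 0.01276495 1.08529365] [-3.03411121  0.00518837 -1.56036587]
```

View pics/top0.png

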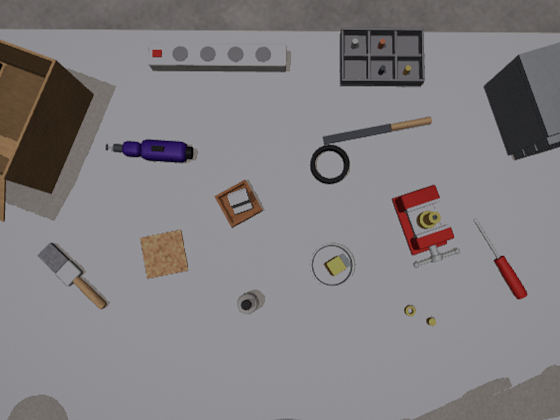

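View pics/scene0.png

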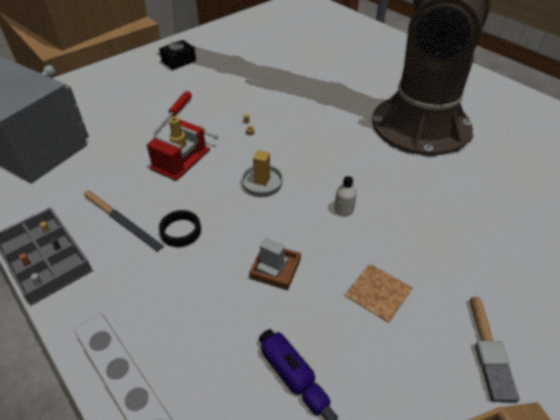

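The top view shows the spindle at about (429,219) in the vise (424,221), and the blank at (336,265) in the dish (332,265). The setblock is at (239,201) in the tray (238,203). The pad is at (164,254), the oil at (248,303), the tape at (330,164) and the rotary tool at (160,150). The scene view agrees.

```bash
cat > h.py <<'E'
import numpy as np,cv2,pickle
from scipy.spatial.transform import Rotation as R
def cloud(f,fish=False):
    z=f['range_z'].astype(float); v,u=np.mgrid[:z.shape[0],:z.shape[1]]
    x=(u-f['cx'])/f['fx']; y=(v-f['cy'])/f['fy']
    if fish:
        r=np.hypot(x,y)+1e-9; k=np.tan(np.minimum(r,1.5))/r; x=x*k;y=y*k
    P=np.stack([x*z,y*z,z],-1)
    W=P@R.from_euler('xyz',f['orientation']).as_matrix().T+f['position']
    W[z<=0]=np.nan
    return W
def rect(pts):
    (c,s,a)=cv2.minAreaRect(pts[:,:2].astype(np.float32)*1000)
    return np.round(c,1),np.round(s,1),round(a,1),len(pts)
def pix2plane(f,uv,h):
    d=np.array([(uv[0]-f['cx'])/f['fx'],(uv[1]-f['cy'])/f['fy'],1.])
    d=R.from_euler('xyz',f['orientation']).as_matrix()@d
    p=np.array(f['position']); return p+d*(h-p[2])/d[2]
def maskrect(f,m,h):
    """largest contour of mask cast onto plane z=h, minAreaRect in mm"""
    c=max(cv2.findContours(m.astype(np.uint8),0,2)[0],key=cv2.contourArea)[:,0]
    return rect(np.array([pix2plane(f,q,h) for q in c]))
E
python3 - <<'E'
from h import *
f=pickle.load(open('top0.pkl','rb')); W=cloud(f); hsv=cv2.cvtColor(f['image'],cv2.COLOR_BGR2HSV)
print('bench z',np.nanmedian(W[330:380,150:350,2]))
box=dict(spindle=(429,219,45),vise=(424,221,45),blank=(336,265,30),setb=(239,201,30),pad=(164,254,32),oil=(248,303,20),tape=(330,164,28),grinder=(155,150,55))
def sub(n,lo,hi):
    u,v,r=box[n]; w=W[v-r:v+r,u-r:u+r].reshape(-1,3); w=w[(w[:,2]>lo)&(w[:,2]<hi)]; return rect(w)
for n,lo,hi in [('spindle',.1,.14),('spindle',.066,.08),('vise',.07,.08),('blank',.07,.09),('blank',.012,.03),('setb',.055,.075),('setb',.015,.03),('oil',.06,.1),('tape',.015,.03),('grinder',.01,.06)]: print(n,lo,sub(n,lo,hi))
H,S,V=cv2.split(hsv); 
def mk(n,cond,h):
    u,v,r=box[n]; m=np.zeros(H.shape,bool); m[v-r:v+r,u-r:u+r]=1; print(n,'mask',h,maskrect(f,m&cond,h))
mk('pad',(S>80),.004); mk('blank',S>110,.081); mk('setb',(S>110)&(H<20),.022)
print(hsv[203,224],hsv[265,336],hsv[254,164])
big=cv2.resize(f['image'][140:320,200:480],None,fx=2.8,fy=2.8,interpolation=cv2.INTER_CUBIC); cv2.imwrite('pics/c1.png',big)
E
```

```text
bench z -0.0011791201443958066
spindle 0.1 (array([ 540.6, -280. ]), array([22.3, 23.5]), 0.3, 142)
spindle 0.066 (array([ 546.4, -278.1]), array([116.1,  76.1]), 18.9, 1346)
vise 0.07 (array([ 546.5, -278.3]), array([115.8,  75.8]), 19.0, 1284)
blank 0.07 (array([446. , -93.4]), array([30.1, 29.9]), 32.5, 236)
blank 0.012 (array([447. , -90.9]), array([90.4, 91.1]), 0.2, 333)
setb 0.055 (array([581.7, 105.6]), array([22.4, 39.9]), 20.9, 232)
setb 0.015 (array([577.2, 109.3]), array([76.7, 75.8]), 29.9, 544)
oil 0.06 (array([368.1,  84. ]), array([35.4, 32.3]), 45.8, 224)
tape 0.015 (array([663.9, -85.6]), array([82.5, 82.4]), 48.0, 536)
grinder 0.01 (array([690.8, 304.8]), array([188.4,  44.8]), 86.5, 1415)
pad mask 0.004 (array([468.3, 267.4]), array([87.7, 89.1]), 12.1, 61)
blank mask 0.081 (array([446.9, -91.1]), array([29.6, 32.5]), 32.3, 35)
setb mask 0.022 (array([577.4, 107.9]), array([75.7, 74.1]), 29.8, 106)
[ 11 148 117] [ 30 114 146] [ 14 112 144]
```

View pics/c1.png

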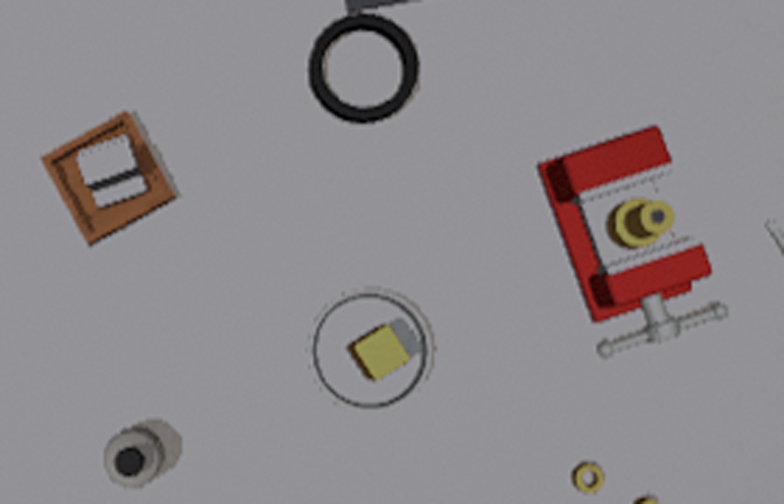

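The crop shows the vise screw at the lower side, so vise −x points towards the robot. The spindle looks off-centre in the gap. Next I'll get the jaw edges in the vise frame and cross-check with the scene camera.

Run:
```python
from h import *
f=pickle.load(open('top0.pkl','rb')); g=pickle.load(open('scene0.pkl','rb'))
for n,fr in(('top',f),('scene',g)):
    W=cloud(fr).reshape(-1,3); W=W[~np.isnan(W[:,0])]
    def near(c,r,lo,hi): return W[(np.hypot(W[:,0]-c[0],W[:,1]-c[1])<r)&(W[:,2]>lo)&(W[:,2]<hi)]
    a=np.radians(18.9); ex=np.array([np.cos(a),np.sin(a)])
    j=near((.546,-.278),.08,.072,.079)
    s=(j[:,:2]-[.546,-.278])@ex*1000
    print(n,'jaw lo',rect(j[s<-10]),'hi',rect(j[s>10]), np.round(np.percentile(s[s<0],[1,99]),1),np.round(np.percentile(s[s>0],[1,99]),1))
    p=near((.5406,-.28),.03,.11,.12); print('spindle top',rect(p),np.round(np.percentile(p[:,2],50),4))
    p=near((.446,-.092),.05,.077,.09); print('blank',rect(p),np.median(p[:,2]))
    p=near((.58,.107),.05,.067,.08); print('setb',rect(p),np.median(p[:,2]))
    p=near((.577,.108),.06,.018,.026); print('tray rim',rect(p))
    p=near((.447,-.091),.055,.014,.03); print('dish',rect(p))
    print('tape',rect(near((.664,-.086),.06,.018,.03)))
```

```text
top jaw lo (array([ 513.9, -289.7]), array([45.4, 74.8]), 18.7, 484) hi (array([ 578.2, -267.3]), array([47.9, 74.9]), 17.1, 556) [-56.8  -3.2] [ 4.3 57. ]
spindle top (array([ 541., -280.]), array([21.5, 23.5]), 0.3, 122) 0.1142
blank (array([445.8, -93.6]), array([29.6, 29.7]), 32.4, 220) 0.08034174308357533
setb (array([581.7, 105.6]), array([22.4, 39.9]), 21.0, 210) 0.07032848321948704
tray rim (array([577.2, 109.3]), array([76.7, 75.8]), 29.9, 490)
dish (array([447. , -90.9]), array([90.3, 91.2]), 0.5, 309)
tape (array([663.9, -85.6]), array([82.5, 82.4]), 48.0, 514)
scene jaw lo (array([ 512.9, -284.2]), array([44.2, 69.7]), 18.2, 214) hi (array([ 579.3, -264.7]), array([51.1, 77.4]), 17.2, 387) [-54.6  -0.5] [ 2.9 60.2]
spindle top (array([ 542.2, -278. ]), array([24.9, 22.7]), 22.2, 77) 0.1155
blank (array([446.9, -91.7]), array([33.8, 30.4]), 31.9, 153) 0.08152564634228598
setb (array([583.5, 107.9]), array([24.2, 40.8]), 21.3, 247) 0.0716080424582134
tray rim (array([577.9, 111.3]), array([79.1, 77.4]), 30.9, 612)
dish (array([449.3, -85.9]), array([89. , 91.5]), 55.1, 344)
tape (array([665.4, -82.8]), array([83. , 83.2]), 27.8, 561)
```

```bash
cat >> h.py <<'E'
def shift(x,y,z,yaw=None):
    from plant import ctrl
    s=ctrl.state(); rot=R.from_euler('xyz',s['ee_rot'])
    d=rot.inv().apply(np.array([x,y,z])-1000*np.array(s['eef_pos']))
    cur=np.degrees(s['ee_rot'][2]); t=0 if yaw is None else -((yaw-cur+180)%360-180)
    print('pos',np.round(1000*np.array(s['eef_pos']),1),'rpy',np.round(np.degrees(s['ee_rot']),1),'-> shift',np.round(d,1),'turn',round(t,1),'t',round(float(s['clock']),2),'q7',round(s['qpos'][6],2),'w',round(float(s['grip_width'])*85,1),'F',np.round(s['ft_force'],1))
E
python3 -c "
from h import *
shift(541.3,-279.5,300,18.9)"
```

```text
pos [ 201.7 -591.2  303.2] rpy [-179.9    0.    18.8] -> shift [ 422.1 -185.4    3.4] turn -0.1 t 0.1 q7 -0.08 w 85.0 F [ 0.  -0.3 -0.2]
```

Call:
{"method": "servo_tool", "body": {
  "moves": [-1,42,-18,0,0,-1,84,-37,0,0,-1,127,-56,0,0,-1,169,-74,0,0,-1,211,-93,0,0,-1,253,-111,0,0,-1,295,-130,0,0,-1,338,-148,0,0,-1,380,-167,10,0,-1,422,-185,20,0,-1,422,-185,40,0,-1,422,-185,40,0,-1,422,-185,40,0,-1,422,-185,40,0]
}}

```text
clock: 1.85
eef_pos: [0.5413, -0.2811, 0.2649]
ee_rot: [3.14, -0.001, 0.327]
ft_force: [-0.5, 0.7, -0.1]
grip_width: 0.998
grip_force: 0.0
```

Run:
```python
from plant import viewer
from h import *
shift(541.3,-279.5,260,18.9)
f=viewer.grab_frame('wrist'); pickle.dump(f,open('w1.pkl','wb')); cv2.imwrite('pics/w1.png',f['image'])
print(f['fx'],f['cx'],f['cy'],f['position'],f['orientation'])
W=cloud(f,True).reshape(-1,3); W=W[~np.isnan(W[:,0])]
def near(c,r,lo,hi): return W[(np.hypot(W[:,0]-c[0],W[:,1]-c[1])<r)&(W[:,2]>lo)&(W[:,2]<hi)]
p=near((.5406,-.28),.03,.11,.12); print('spindle top',rect(p),np.median(p[:,2]))
print('foot',rect(near((.5406,-.28),.03,.068,.076)))
a=np.radians(18.9); ex=np.array([np.cos(a),np.sin(a)])
j=near((.546,-.278),.085,.070,.080)
s=(j[:,:2]-[.546,-.278])@ex*1000
t=(j[:,:2]-[.546,-.278])@[-ex[1],ex[0]]*1000
print('lo',rect(j[s<-22]),'hi',rect(j[s>22]))
print(np.histogram(s,bins=np.arange(-64,64,4)));
```

```text
pos [ 541.3 -281.1  264.9] rpy [179.9  -0.   18.8] -> shift [ 0.5 -1.5  4.9] turn -0.1 t 1.85 q7 -0.9 w 84.8 F [-0.5  0.7 -0.1]
325.19226210127806 282.4792036486478 213.49718567425012 [ 0.61004534 -0.25737317  0.33404566] [ 2.85399659e+00 -7.88199361e-04 -1.24278250e+00]
spindle top (array([ 542. , -279.9]), array([23.3, 23.3]), 87.7, 848) 0.11409375475878339
foot (array([ 541.2, -283.5]), array([59.7, 41.8]), 9.7, 870)
lo (array([ 507.1, -292.2]), array([29.9, 76.3]), 19.1, 2559) hi (array([ 585. , -264.9]), array([35.2, 76.2]), 18.8, 4013)
(array([  0,   2, 270, 353, 357, 363, 382, 373, 297, 162,   0,   0,  14,
        43,  53,  72,  86, 154, 121,  21,   0,  84, 423, 427, 435, 447,
       451, 459, 457, 468, 362]), array([-64, -60, -56, -52, -48, -44, -40, -36, -32, -28, -24, -20, -16,
       -12,  -8,  -4,   0,   4,   8,  12,  16,  20,  24,  28,  32,  36,
        40,  44,  48,  52,  56,  60]))
```

View pics/w1.png

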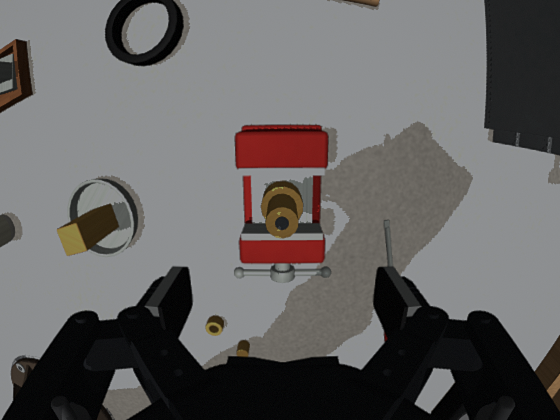

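The wrist view shows the spindle at (283,215), centred between the jaws along their length and off-centre across them. The vise centre is (546, −278.4) at yaw 18.9°.

Call:
{"method": "servo_tool", "body": {
  "moves": [-1,1,-0.5,25,0,-1,1,-0.5,50,0,-1,1,-0.5,75,0,-1,1,-0.5,95,0,-1,1,-0.5,110,0,-1,1,-0.5,111,0,-1,1,-0.5,111,0,-1,1,-0.5,111,0],
  "grip_force": 40
}}

```text
clock: 2.9
eef_pos: [0.5427, -0.2796, 0.1538]
ee_rot: [3.141, -0.001, 0.329]
ft_force: [0.6, 0.1, -0.7]
grip_width: 1.001
grip_force: 0.0
```

```bash
python3 -c "
from h import *
shift(541.8,-279.8,153,18.9)"
```

```text
pos [ 542.7 -279.6  153.8] rpy [ 1.799e+02 -1.000e-01  1.880e+01] -> shift [-0.9 -0.2  0.8] turn -0.1 t 2.9 q7 -0.93 w 85.0 F [ 0.6  0.1 -0.7]
```

Call:
{"method": "servo_tool", "body": {
  "moves": [-0.5,-1,0,0,0,0,-1,0,0,0,0.5,-1,0,0,0,1,-1,0,0,0,1,-1,0,0,0,1,-1,0,0,0,1,-1,0,0,0,1,-1,0,0,0,1,-1,0,0,0,1,-1,0,0,0],
  "grip_force": 60
}}

```text
clock: 4.15
eef_pos: [0.5414, -0.2799, 0.1531]
ee_rot: [3.141, -0.0, 0.329]
ft_force: [-0.5, -0.0, 5.9]
grip_width: 0.258
grip_force: 58.7
```

Call:
{"method": "servo_tool", "body": {
  "moves": [1,-1,0,-5,0,1,-1,0,-15,0,1,-1,0,-30,0,1,-1,0,-50,0,1,-1,0,-70,0,1,-1,0,-90,0,1,-1,0,-100,0,1,-1,0,-100,0,1,-1,0,-100,0]
}}

```text
clock: 5.28
eef_pos: [0.54, -0.2799, 0.2522]
ee_rot: [-3.141, 0.001, 0.329]
ft_force: [1.2, -0.7, -3.7]
grip_width: 0.26
grip_force: 59.0
```

Run:
```python
from plant import viewer
from h import *
shift(469,268.5,253,18.9)
f=viewer.grab_frame('scene'); cv2.imwrite('pics/s1.png',f['image'])
W=cloud(f); hsv=cv2.cvtColor(f['image'],cv2.COLOR_BGR2HSV)
m=(hsv[...,0]>5)&(hsv[...,0]<22)&(hsv[...,1]>70)&(abs(W[...,2]-.004)<.006)&(np.hypot(W[...,0]-.468,W[...,1]-.268)<.08)
print('pad',rect(W[m]))
m=(hsv[...,1]>60)&(np.hypot(W[...,0]-.5415,W[...,1]+.28)<.03)&(W[...,2]>.1)
print(np.round(np.nanpercentile(W[m][:,2],[1,50,99]),3))
```

```text
pos [ 540.  -279.9  252.2] rpy [-1.80e+02  1.00e-01  1.88e+01] -> shift [ 1.099e+02 -5.419e+02 -5.000e-01] turn -0.1 t 5.28 q7 -0.91 w 22.1 F [ 1.2 -0.7 -3.7]
pad (array([468.6, 268.9]), array([91., 90.]), 12.0, 2028)
[0.147 0.227 0.299]
```

View pics/s1.png

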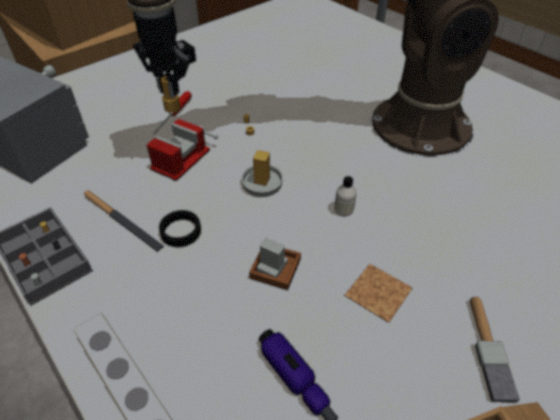

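Spindle is held at (170,95) and clear of the vise. Now over to the pad.

Call:
{"method": "servo_tool", "body": {
  "moves": [1,4,-20,0,0,1,11,-54,0,0,1,18,-90,0,0,1,26,-126,0,0,1,33,-163,0,0,1,40,-199,0,0,1,48,-235,0,0,1,55,-271,0,0,1,62,-307,0,0,1,70,-343,0,0,1,77,-380,0,0,1,84,-416,0,0,1,91,-450,0,0,1,99,-486,0,0,1,106,-520,0,0,1,110,-542,0,0,1,110,-542,0,0,1,110,-542,30,0,1,110,-542,60,0,1,110,-542,90,0]
}}

```text
clock: 7.82
eef_pos: [0.4692, 0.2675, 0.1619]
ee_rot: [3.141, 0.0, 0.328]
ft_force: [0.4, -0.2, -5.4]
grip_width: 0.258
grip_force: 59.5
```

Call:
{"method": "servo_tool", "body": {
  "moves": [1,0,0,0,0,1,0,0,0,0]
}}

```text
clock: 8.07
eef_pos: [0.4698, 0.2684, 0.1638]
ee_rot: [-3.142, -0.001, 0.328]
ft_force: [0.1, 0.2, -4.3]
grip_width: 0.257
grip_force: 59.3
```

```bash
python3 -c "
from h import *
shift(469,268.5,113,18.9)"
```

```text
pos [469.8 268.4 163.8] rpy [-180.    -0.    18.8] -> shift [-0.8 -0.3 50.8] turn -0.1 t 8.07 q7 -2.04 w 21.8 F [ 0.1  0.2 -4.3]
```

Call:
{"method": "servo_tool", "body": {
  "moves": [1,0,0,15,0,1,0,0,30,0,1,0,0,40,0,1,0,0,46,0,1,0,0,48,0,1,0,0,49,0,1,0,0,49,0,1,0,0,49,0]
}}

```text
clock: 9.07
eef_pos: [0.4697, 0.2685, 0.1142]
ee_rot: [-3.142, -0.001, 0.329]
ft_force: [-0.2, -0.0, -4.3]
grip_width: 0.256
grip_force: 59.3
```

Call:
{"method": "servo_tool", "body": {
  "moves": [1,0,0,0.5,0,1,0,0,1,0,1,0,0,1.5,0,1,0,0,1.5,0]
}}

```text
clock: 9.57
eef_pos: [0.4695, 0.2684, 0.1123]
ee_rot: [3.142, 0.0, 0.329]
ft_force: [-0.5, -0.8, -4.7]
grip_width: 0.255
grip_force: 59.3
```

Call:
{"method": "servo_tool", "body": {
  "moves": [1,0,0,0.5,0,1,0,0,1,0,1,0,0,1,0,1,0,0,1,0]
}}

```text
clock: 10.07
eef_pos: [0.4696, 0.2685, 0.1121]
ee_rot: [3.141, -0.001, 0.329]
ft_force: [-2.8, -1.5, 5.5]
grip_width: 0.259
grip_force: 60.6
```

Call:
{"method": "servo_tool", "body": {
  "moves": [0.3,0,0,0,0,0.1,0,0,0,0,-0.2,0,0,0,0,-0.6,0,0,0,0,-1,0,0,0,0,-1,0,0,0,0,-1,0,0,-20,0,-1,0,0,-50,0,-1,0,0,-90,0,-1,0,0,-130,0,-1,0,0,-140,0,-1,0,0,-140,0]
}}

```text
clock: 11.58
eef_pos: [0.4696, 0.2684, 0.2516]
ee_rot: [-3.142, -0.001, 0.329]
ft_force: [-1.1, -0.8, 0.3]
grip_width: 0.998
grip_force: 0.0
```

Run:
```python
from plant import viewer
from h import *
shift(446.3,-92.3,252,32.3)
f=viewer.grab_frame('wrist'); cv2.imwrite('pics/w2.png',f['image'])
W=cloud(f,True).reshape(-1,3); W=W[~np.isnan(W[:,0])]
p=W[(np.hypot(W[:,0]-.469,W[:,1]-.2685)<.05)&(W[:,2]>.068)&(W[:,2]<.1)]; print('spindle top',rect(p),np.median(p[:,2]))
```

```text
pos [469.6 268.4 251.6] rpy [-1.80e+02 -1.00e-01  1.88e+01] -> shift [-138.5  333.9   -0.5] turn -13.5 t 11.57 q7 -1.99 w 84.9 F [-1.1 -0.8  0.3]
spindle top (array([470.2, 268.5]), array([23.5, 22.4]), 19.5, 688) 0.07311444784125912
```

View pics/w2.png

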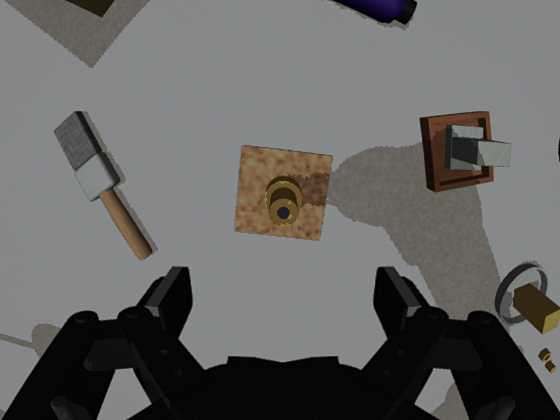

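The spindle stands upright on the pad at (284,205). Now to the blank.

Call:
{"method": "servo_tool", "body": {
  "moves": [-1,-10,24,0,0,-1,-24,58,0,-3,-1,-38,92,0,-6,-1,-52,125,0,-9,-1,-66,159,0,-13,-1,-80,193,0,-13,-1,-94,227,0,-13,-1,-108,260,0,-13,-1,-122,294,0,-13,-1,-134,322,0,-13,-1,-138,333,0,-13,-1,-138,333,0,-13,-1,-138,333,0,-13,-1,-138,333,0,-13]
}}

```text
clock: 13.38
eef_pos: [0.4465, -0.0901, 0.2513]
ee_rot: [-3.141, -0.0, 0.557]
ft_force: [0.1, -0.2, -0.1]
grip_width: 1.002
grip_force: 0.0
```

Run:
```python
from plant import viewer
from h import *
f=viewer.grab_frame('wrist')
W=cloud(f,True).reshape(-1,3); W=W[~np.isnan(W[:,0])]
p=W[(np.hypot(W[:,0]-.446,W[:,1]+.092)<.05)&(W[:,2]>.075)&(W[:,2]<.1)]; r=rect(p); print('blank',r,np.median(p[:,2]))
p=W[(np.hypot(W[:,0]-.447,W[:,1]+.09)<.055)&(W[:,2]>.014)&(W[:,2]<.024)]; print('dish',rect(p))
shift(*r[0],114,32.3)
```

```text
blank (array([446.6, -93. ]), array([30.2, 29.9]), 32.7, 1459) 0.07996110503706355
dish (array([447.7, -90.3]), array([92.8, 93. ]), 70.3, 1469)
pos [446.5 -90.3 251.4] rpy [-180.    -0.    31.9] -> shift [ -1.4   2.3 137.4] turn -0.4 t 13.43 q7 -1.0 w 85.0 F [ 0.1 -0.2 -0.4]
```

Call:
{"method": "servo_tool", "body": {
  "moves": [-1,-1.4,2.3,25,-0.5,-1,-1.4,2.3,60,-0.5,-1,-1.4,2.3,95,-0.5,-1,-1.4,2.3,120,-0.5,-1,-1.4,2.3,135,-0.5,-1,-1.4,2.3,137,-0.5,-1,-1.4,2.3,137,-0.5,-0.5,-1.4,2.3,137,-0.5,0,-1.4,2.3,137,-0.5,0.5,-1.4,2.3,137,-0.5,1,-1.4,2.3,137,-0.5,1,-1.4,2.3,137,-0.5,1,-1.4,2.3,137,-0.5,1,-1.4,2.3,137,-0.5,1,-1.4,2.3,137,-0.5]
}}

```text
clock: 15.3
eef_pos: [0.4465, -0.094, 0.1148]
ee_rot: [3.141, -0.0, 0.564]
ft_force: [-1.8, 0.1, 5.1]
grip_width: 0.342
grip_force: 58.6
```

```bash
python3 -c "
from h import *
shift(546,-278.4,200,18.9)"
```

```text
pos [446.5 -94.  114.8] rpy [180.   -0.   32.3] -> shift [-14.5 209.  -85.1] turn 13.4 t 15.3 q7 -1.07 w 29.1 F [-1.8  0.1  5.1]
```

Call:
{"method": "servo_tool", "body": {
  "moves": [1,0,0,-5,0,1,0,0,-20,0,1,0,0,-45,0,1,0,0,-75,0,1,0,0,-100,0,1,0,0,-115,0,1,-1,16,-115,0,1,-3,45,-115,3,1,-5,80,-115,6,1,-8,115,-115,9,1,-10,150,-115,13.4,1,-13,185,-115,13.4,1,-14,205,-115,13.4,1,-14.5,209,-115,13.4,1,-14.5,209,-115,13.4,1,-14.5,209,-115,13.4,1,-14.5,209,-115,13.4]
}}

```text
clock: 17.42
eef_pos: [0.5458, -0.2776, 0.2295]
ee_rot: [-3.141, 0.0, 0.331]
ft_force: [0.6, -0.1, -6.4]
grip_width: 0.346
grip_force: 60.5
```

Run:
```python
from plant import viewer
from h import *
shift(546,-278.4,154.8,18.9)
f=viewer.grab_frame('wrist'); cv2.imwrite('pics/w3.png',f['image'])
W=cloud(f,True).reshape(-1,3); W=W[~np.isnan(W[:,0])]
a=np.radians(18.9); ex=np.array([np.cos(a),np.sin(a)]);ey=np.array([-ex[1],ex[0]]); O=[.546,-.2784]
s=(W[:,:2]-O)@ex*1000; t=(W[:,:2]-O)@ey*1000; z=W[:,2]
hsv=cv2.cvtColor(f['image'],cv2.COLOR_BGR2HSV); 
m=(abs(z-.075)<.004)&(abs(s)<65)&(abs(t)<45)
for q,n in((m&(s<-21),'lo'),(m&(s>15),'hi')): print(n,rect(W[q]),np.round(np.percentile(s[q],[1,99]),1),np.round(np.percentile(t[q],[1,99]),1))
b=(abs(s)<30)&(abs(t)<30)&(z>.115); 
print('blank s,t,z', [np.round(np.percentile(x[b],[1,50,99]),3) for x in(s,t,z)])
fr=b&(z>.13)&(z<.19); p=W[fr]; print(np.percentile(s[fr],[5,50,95]),np.percentile(t[fr],[2,98]),np.degrees(np.polyfit(t[fr],s[fr],1)[0]))
```

```text
pos [ 545.8 -277.6  229.5] rpy [-180.    0.   19.] -> shift [-0.1  0.9 74.7] turn 0.1 t 17.43 q7 -0.9 w 29.4 F [ 0.6 -0.1 -6.4]
lo (array([ 520.8, -289.3]), array([ 9.5, 72.3]), 12.0, 67) [-36.  -26.4] [-37.4  33.7]
hi (array([ 585.1, -265.1]), array([36.1, 75.4]), 18.8, 5251) [23.6 58.6] [-36.2  36.3]
blank s,t,z [array([-11.813,  12.702,  20.524]), array([-28.119,   0.881,  28.281]), array([0.131, 0.23 , 0.258])]
[ 7.15737696 15.02360471 15.60482872] [-25.43446223  27.63830916] -0.044002293378415505
```

View pics/w3.png

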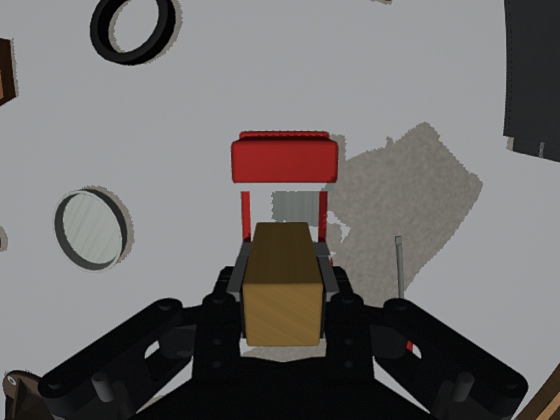

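The blank is held squarely (face at 245–320 px) over the gap. The shift left to make is about 1 mm. Descending.

Call:
{"method": "servo_tool", "body": {
  "moves": [1,-0.3,0.9,15,0.1,1,-0.3,0.9,35,0.1,1,-0.3,0.9,55,0.1,1,-0.3,0.9,66,0.1,1,-0.3,0.9,71,0.1,1,-0.3,0.9,73,0.1,1,-0.3,0.9,73,0.1,1,-0.3,0.9,73,0.1]
}}

```text
clock: 18.48
eef_pos: [0.5463, -0.2794, 0.157]
ee_rot: [3.141, -0.001, 0.329]
ft_force: [1.1, 0.5, -7.0]
grip_width: 0.343
grip_force: 60.4
```

Call:
{"method": "servo_tool", "body": {
  "moves": [1,0,0,0.7,0,1,0,0,1.3,0,1,0,0,1.3,0,1,0,0,1.3,0]
}}

```text
clock: 18.98
eef_pos: [0.546, -0.2793, 0.1551]
ee_rot: [3.142, -0.0, 0.329]
ft_force: [-0.4, -0.4, -6.7]
grip_width: 0.345
grip_force: 60.4
```

Call:
{"method": "servo_tool", "body": {
  "moves": [1,0,-0.6,0.7,0,1,0,-0.6,1,0,1,0,-0.6,1,0]
}}

```text
clock: 19.35
eef_pos: [0.5458, -0.2787, 0.1541]
ee_rot: [3.142, 0.0, 0.329]
ft_force: [0.5, 0.2, -7.0]
grip_width: 0.35
grip_force: 60.4
```

Call:
{"method": "servo_tool", "body": {
  "moves": [1,0,0,0.5,0,1,0,0,0.9,0,1,0,0,0.9,0]
}}

```text
clock: 19.73
eef_pos: [0.5458, -0.2787, 0.1539]
ee_rot: [3.141, -0.0, 0.329]
ft_force: [-3.2, 3.4, 5.8]
grip_width: 0.342
grip_force: 61.8
```

Call:
{"method": "servo_tool", "body": {
  "moves": [0.2,0,0,0,0,0,0,0,0,0,-0.3,0,0,0,0,-0.7,0,0,0,0,-1,0,0,0,0,-1,0,0,0,0,-1,0,0,-20,0,-1,0,0,-50,0,-1,0,0,-90,0,-1,0,0,-110,0,-1,0,0,-110,0,-1,0,0,-110,0]
}}

```text
clock: 21.22
eef_pos: [0.5454, -0.2785, 0.2623]
ee_rot: [-3.141, 0.001, 0.329]
ft_force: [-0.0, 0.4, -0.5]
grip_width: 1.0
grip_force: 0.0
```

Run:
```python
from plant import viewer
from h import *
f=viewer.grab_frame('wrist'); cv2.imwrite('pics/w4.png',f['image'])
W=cloud(f,True).reshape(-1,3); W=W[~np.isnan(W[:,0])]
p=W[(np.hypot(W[:,0]-.546,W[:,1]+.2784)<.05)&(W[:,2]>.115)&(W[:,2]<.125)]; r=rect(p); print('blank',r,np.median(p[:,2]))
a=np.radians(18.9); ex=np.array([np.cos(a),np.sin(a)]);ey=np.array([-ex[1],ex[0]]); O=[.546,-.2784]
s=(W[:,:2]-O)@ex*1000; t=(W[:,:2]-O)@ey*1000; z=W[:,2]
m=(abs(z-.0745)<.003)&(abs(s)<65)&(abs(t)<45)
for q,n in((m&(s<-22),'lo'),(m&(s>22),'hi')): print(n,rect(W[q]),np.round(np.percentile(s[q],[1,99]),1),np.round(np.percentile(t[q],[1,99]),1))
d=(np.array(r[0])-[546,-278.4]); print('off',d@ex,d@ey)
shift(582.2,106.3,250,21)
```

```text
blank (array([ 546.3, -277.9]), array([30.3, 30.1]), 19.7, 1831) 0.11901558412984592
lo (array([ 507.1, -292. ]), array([29.3, 75.7]), 19.3, 2251) [-55.3 -26.9] [-36.3  36.3]
hi (array([ 584.8, -264.9]), array([35.6, 74.8]), 19.4, 3977) [23.7 58.2] [-36.   36.1]
off 0.44578431674729524 0.37586745395434257
pos [ 545.2 -278.5  262. ] rpy [-1.799e+02  1.000e-01  1.880e+01] -> shift [ 159.2 -352.3   12.2] turn -2.2 t 21.27 q7 -0.9 w 84.9 F [ 0.1  0.4 -1.1]
```

View pics/w4.png

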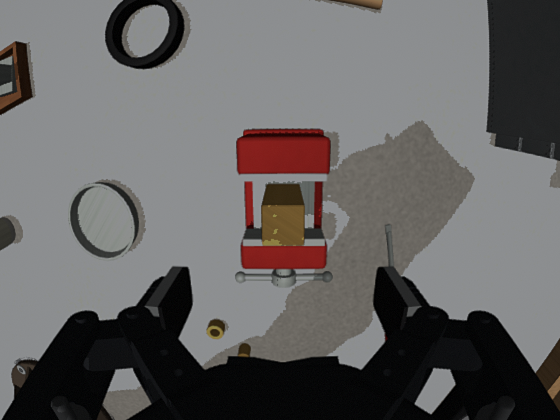

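The blank stands mid-gap and square, at (283,215), within 0.5 mm. Next is the setting block, with the fingers closing across its web.

Call:
{"method": "servo_tool", "body": {
  "moves": [-1,8,-18,0,-5,-1,22,-49,0,-13,-1,36,-80,0,-22,-1,50,-111,0,-31,-1,64,-142,0,-40,-1,78,-173,0,-49,-1,92,-204,0,-58,-1,106,-235,0,-67,-1,120,-266,0,-75,-1,134,-297,0,-83,-1,148,-328,0,-89,-1,157,-348,0,-92,-1,159,-352,12,-92,-1,159,-352,12,-92,-1,159,-352,12,-92,-1,159,-352,12,-92]
}}

```text
clock: 23.28
eef_pos: [0.5828, 0.1047, 0.2514]
ee_rot: [3.141, 0.001, 1.933]
ft_force: [0.5, -0.5, -0.0]
grip_width: 1.002
grip_force: 0.0
```

Run:
```python
from plant import viewer
from h import *
f=viewer.grab_frame('wrist')
W=cloud(f,True).reshape(-1,3); W=W[~np.isnan(W[:,0])]
p=W[(np.hypot(W[:,0]-.582,W[:,1]-.106)<.05)&(W[:,2]>.066)&(W[:,2]<.08)]; r=rect(p); print('setb',r,np.median(p[:,2]))
p=W[(np.hypot(W[:,0]-.577,W[:,1]-.109)<.06)&(W[:,2]>.018)&(W[:,2]<.027)]; print('tray',rect(p))
shift(*r[0],107,111)
```

```text
setb (array([582.5, 106.6]), array([21.7, 40.1]), 20.3, 1330) 0.07012112571947096
tray (array([578., 110.]), array([76.8, 76.4]), 30.0, 2697)
pos [582.8 105.  251.5] rpy [180.    0.  110.7] -> shift [  1.7   0.2 144.5] turn -0.3 t 23.32 q7 -0.16 w 85.2 F [0.  0.4 0.8]
```

Call:
{"method": "servo_tool", "body": {
  "moves": [-1,1.5,0,25,0,-1,1.5,0,60,0,-1,1.5,0,95,0,-1,1.5,0,125,0,-1,1.5,0,141,0,-1,1.5,0,144,0,-1,1.5,0,144,0,-0.5,1.5,0,144,0,0,1.5,0,144,0,0.5,1.5,0,144,0,1,1.5,0,144,0,1,1.5,0,144,0,1,1.5,0,144,0,1,1.5,0,144,0,1,1.5,0,144,0]
}}

```text
clock: 25.2
eef_pos: [0.5821, 0.1072, 0.1075]
ee_rot: [3.141, 0.0, 1.934]
ft_force: [-1.6, -0.8, 5.5]
grip_width: 0.247
grip_force: 59.4
```

```bash
python3 -c "
from h import *
shift(447.7,-90.6,200,111)"
```

```text
pos [582.1 107.2 107.5] rpy [180.    0.  110.8] -> shift [-137.  -196.   -92.5] turn -0.2 t 25.2 q7 -0.27 w 21.0 F [-1.6 -0.8  5.5]
```

Call:
{"method": "servo_tool", "body": {
  "moves": [1,0,0,-5,0,1,0,0,-20,0,1,0,0,-45,0,1,0,0,-75,0,1,0,0,-95,0,1,-8,-12,-95,0,1,-27,-38,-95,0,1,-49,-70,-95,0,1,-71,-102,-95,0,1,-93,-133,-95,0,1,-115,-165,-95,0,1,-131,-187,-95,0,1,-137,-196,-95,0,1,-137,-196,-95,0,1,-137,-196,-70,0,1,-137,-196,-45,0,1,-137,-196,-25,0,1,-137,-196,-10,0,1,-137,-196,-4,0,1,-137,-196,-4,0]
}}

```text
clock: 27.7
eef_pos: [0.4479, -0.0902, 0.1112]
ee_rot: [-3.142, -0.0, 1.935]
ft_force: [-0.3, -0.0, -3.3]
grip_width: 0.246
grip_force: 59.4
```

Call:
{"method": "servo_tool", "body": {
  "moves": [1,0,0,0.5,0,1,0,0,1.5,0,1,0,0,1.5,0]
}}

```text
clock: 28.08
eef_pos: [0.4477, -0.0907, 0.11]
ee_rot: [3.141, 0.0, 1.934]
ft_force: [-0.8, -0.5, -4.8]
grip_width: 0.25
grip_force: 59.4
```

Call:
{"method": "servo_tool", "body": {
  "moves": [1,0,0,0.6,0,1,0,0,1.2,0,1,0,0,1.8,0,1,0,0,1.8,0]
}}

```text
clock: 28.58
eef_pos: [0.4476, -0.0906, 0.1078]
ee_rot: [-3.141, -0.0, 1.934]
ft_force: [-0.3, -0.4, -4.1]
grip_width: 0.252
grip_force: 59.4
```

Call:
{"method": "servo_tool", "body": {
  "moves": [1,0,0,0.5,0,1,0,0,1,0,1,0,0,1,0]
}}

```text
clock: 28.95
eef_pos: [0.4476, -0.0906, 0.1074]
ee_rot: [-3.142, 0.001, 1.935]
ft_force: [-4.1, 0.0, 7.5]
grip_width: 0.251
grip_force: 61.3
```

Contact. Releasing and rising.

Call:
{"method": "servo_tool", "body": {
  "moves": [0.3,0,0,0,0,0.1,0,0,0,0,-0.2,0,0,0,0,-0.6,0,0,0,0,-1,0,0,0,0,-1,0,0,0,0,-1,0,0,-20,0,-1,0,0,-50,0,-1,0,0,-90,0,-1,0,0,-130,0,-1,0,0,-145,0,-1,0,0,-145,0,-1,0,0,-145,0]
}}

```text
clock: 30.58
eef_pos: [0.4469, -0.0907, 0.2507]
ee_rot: [-3.14, -0.001, 1.934]
ft_force: [0.4, 0.1, -0.1]
grip_width: 0.996
grip_force: 0.0
```

Run:
```python
from plant import viewer
from h import *
f=viewer.grab_frame('wrist'); cv2.imwrite('pics/w5.png',f['image'])
W=cloud(f,True).reshape(-1,3); W=W[~np.isnan(W[:,0])]
p=W[(np.hypot(W[:,0]-.4477,W[:,1]+.0906)<.06)&(W[:,2]>.066)&(W[:,2]<.08)]; print('setb',rect(p),np.median(p[:,2]))
shift(469.8,268.5,250,18.9)
shift(469.8,268.5,250,109)
```

```text
setb (array([448.1, -91.2]), array([22. , 40.2]), 20.8, 1345) 0.07008002476533096
pos [446.9 -90.6 250.6] rpy [-1.799e+02 -1.000e-01  1.108e+02] -> shift [327.5 149.1   0.7] turn 91.9 t 30.62 q7 0.25 w 85.0 F [-0.6 -0.5  0.5]
pos [446.9 -90.6 250.6] rpy [-1.799e+02 -1.000e-01  1.108e+02] -> shift [327.5 149.1   0.7] turn 1.8 t 30.62 q7 0.25 w 85.0 F [-0.6 -0.5  0.5]
```

View pics/w5.png

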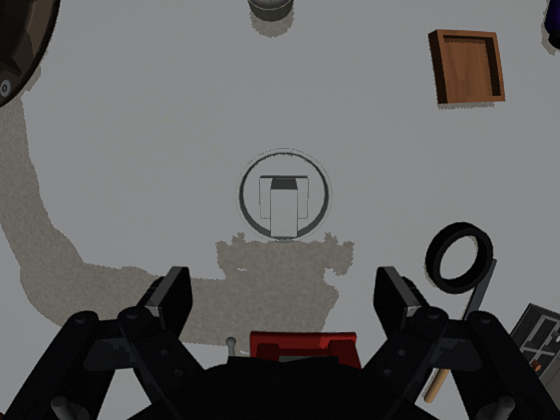

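The setting block stands upright mid-dish at (285,200). Back to the spindle.

Call:
{"method": "servo_tool", "body": {
  "moves": [-1,15,7,0,0,-1,45,20,0,0,-1,80,36,0,0,-1,115,52,0,0,-1,150,68,0,0,-1,185,84,0,0,-1,220,100,0,0,-1,255,116,0,0,-1,288,131,0,0,-1,315,143,0,0,-1,327,149,0,0,-1,327,149,0,0,-1,327,149,0,0,-1,327,149,0,0]
}}

```text
clock: 32.38
eef_pos: [0.4708, 0.2667, 0.2518]
ee_rot: [-3.141, 0.001, 1.933]
ft_force: [0.4, 0.1, 0.3]
grip_width: 0.997
grip_force: 0.0
```

Run:
```python
from plant import viewer
from h import *
f=viewer.grab_frame('wrist')
W=cloud(f,True).reshape(-1,3); W=W[~np.isnan(W[:,0])]
p=W[(np.hypot(W[:,0]-.469,W[:,1]-.2685)<.05)&(W[:,2]>.068)&(W[:,2]<.1)]; r=rect(p); print('spindle top',r,np.median(p[:,2]))
shift(*r[0],112)
```

```text
spindle top (array([469.6, 268.9]), array([23.1, 23.4]), 21.3, 696) 0.0731727784747304
pos [470.8 266.9 251.9] rpy [-180.     0.   110.7] -> shift [  2.4  -0.4 139.9] turn 0 t 32.42 q7 -0.55 w 85.1 F [ 0.2 -1.1 -0.3]
```

Call:
{"method": "servo_tool", "body": {
  "moves": [-1,2,-0.4,25,0,-1,2,-0.4,60,0,-1,2,-0.4,95,0,-1,2,-0.4,120,0,-1,2,-0.4,135,0,-1,2,-0.4,139,0,-1,2,-0.4,139,0,-0.5,2,-0.4,139,0,0,2,-0.4,139,0,0.5,2,-0.4,139,0,1,2,-0.4,139,0,1,2,-0.4,139,0,1,2,-0.4,139,0,1,2,-0.4,139,0,1,2,-0.4,139,0]
}}

```text
clock: 34.3
eef_pos: [0.4695, 0.2698, 0.1133]
ee_rot: [3.141, 0.0, 1.934]
ft_force: [-0.7, -1.2, 6.6]
grip_width: 0.263
grip_force: 58.5
```

```bash
python3 -c "
from h import *
shift(578,109.8,220,110.8)"
```

```text
pos [469.5 269.8 113.3] rpy [180.    0.  110.8] -> shift [-188.1   44.5 -106.7] turn 0.0 t 34.3 q7 -0.69 w 22.3 F [-0.7 -1.2  6.6]
```

Call:
{"method": "servo_tool", "body": {
  "moves": [1,0,0,-5,0,1,0,0,-20,0,1,0,0,-45,0,1,0,0,-75,0,1,0,0,-95,0,1,-12,3,-95,0,1,-40,10,-95,0,1,-75,18,-95,0,1,-110,26,-95,0,1,-145,34,-95,0,1,-175,41,-95,0,1,-188,44.5,-95,0,1,-188,44.5,-95,0,1,-188,44.5,-95,0,1,-188,44.5,-70,0,1,-188,44.5,-45,0,1,-188,44.5,-25,0,1,-188,44.5,-12,0,1,-188,44.5,-6,0,1,-188,44.5,-6,0]
}}

```text
clock: 36.8
eef_pos: [0.578, 0.1101, 0.1189]
ee_rot: [3.142, -0.0, 1.935]
ft_force: [-0.6, 1.3, -4.5]
grip_width: 0.254
grip_force: 59.3
```

Call:
{"method": "servo_tool", "body": {
  "moves": [1,0,0,0.7,0,1,0,0,1.4,0,1,0,0,2,0,1,0,0,2,0]
}}

```text
clock: 37.3
eef_pos: [0.578, 0.1099, 0.117]
ee_rot: [3.142, 0.0, 1.934]
ft_force: [0.2, 0.1, -3.8]
grip_width: 0.257
grip_force: 59.3
```

Call:
{"method": "servo_tool", "body": {
  "moves": [1,0,0,0.6,0,1,0,0,1.2,0,1,0,0,1.2,0]
}}

```text
clock: 37.67
eef_pos: [0.5779, 0.1099, 0.1156]
ee_rot: [-3.141, 0.0, 1.934]
ft_force: [0.3, -0.1, -4.0]
grip_width: 0.259
grip_force: 59.3
```

Call:
{"method": "servo_tool", "body": {
  "moves": [1,0,0,0.5,0,1,0,0,0.5,0]
}}

```text
clock: 37.92
eef_pos: [0.578, 0.1099, 0.1154]
ee_rot: [3.141, 0.0, 1.934]
ft_force: [-0.7, -0.9, -1.7]
grip_width: 0.252
grip_force: 59.4
```

Call:
{"method": "servo_tool", "body": {
  "moves": [1,0,0,0.4,0,1,0,0,0.4,0,0.3,0,0,0.4,0,0.1,0,0,0.4,0,-0.2,0,0,0,0,-0.6,0,0,0,0,-1,0,0,0,0,-1,0,0,0,0,-1,0,0,-20,0,-1,0,0,-50,0,-1,0,0,-90,0,-1,0,0,-135,0,-1,0,0,-180,0,-1,0,0,-200,0,-1,0,0,-200,0,-1,0,0,-200,0]
}}

```text
clock: 39.92
eef_pos: [0.5775, 0.1097, 0.315]
ee_rot: [-3.141, 0.0, 1.934]
ft_force: [-0.7, -0.4, 0.1]
grip_width: 1.0
grip_force: 0.0
```

Run:
```python
from plant import viewer
from h import *
shift(578,110,300)
f=viewer.grab_frame('wrist')
W=cloud(f,True).reshape(-1,3); W=W[~np.isnan(W[:,0])]
p=W[(np.hypot(W[:,0]-.578,W[:,1]-.11)<.05)&(W[:,2]>.068)&(W[:,2]<.1)]; r=rect(p); print('spindle top',r,np.median(p[:,2]))
f=viewer.grab_frame('scene'); cv2.imwrite('pics/s2.png',f['image'])
```

```text
pos [577.5 109.7 315. ] rpy [-180.     0.   110.8] -> shift [ 0.1  0.6 15. ] turn 0 t 39.92 q7 -0.17 w 85.0 F [-0.7 -0.4  0.1]
spindle top (array([578.3, 108.9]), array([22.6, 23.5]), 20.5, 470) 0.07512665210092123
```

View pics/s2.png

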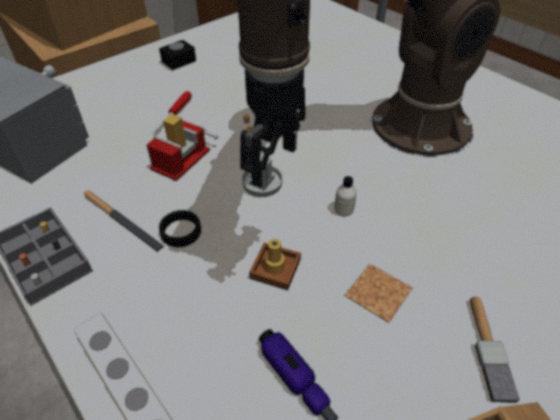

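The blank is in the vise at (175,130), the setting block in the dish at (262,178), and the spindle upright in the tray at (275,258). The rotary tool, oil and tape haven't moved. Handing in.

```bash
python3 -c "
from plant import ctrl
print(ctrl.hand_in())"
```

```text
the job is handed in; nothing more can be done
None
```

The job is handed in at about 40 s, all steps done in the order asked: blank upright and square mid-vise (within about 0.5 mm and 1°), setting block upright in the dish, spindle upright in the wooden tray, and the rotary tool, oil bottle and tape left in place.

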